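# Lock a utensil rail onto the screws of its backboard

### The arm

A 7-joint arm with a two-finger parallel gripper is mounted at the origin on a cart in front of the work surface, level with it; the furniture and walls round the work are solid. World frame = base frame: x ahead of the robot, y to its left, z up, the work surface at z = 0. Lengths are in m, angles in rad, forces in N, time in s.
With the tool pointing down it reaches from about 0.4 to 0.875 m from the base axis. Payload 19.3 kg.
Tool frame: the origin (TCP) lies midway between the tips of the shut fingers; the grasp point (between the pads) lies 19 mm behind it; z points along the fingers, y is the line along which they close (so a half turn about z gives the same grasp; the last joint's range is limited). The gripper opens to 85 mm and grips with 20 to 120 N. Pads are 22 mm wide; open, the fingers measure 114 mm over their backs; the gripper's body (76 mm by 85 mm) begins 54 mm behind the grasp point. The pads swing forward as they close: fully open they stand 13 mm farther back than shut.
Start: joints at [1.223, 0.521, -0.036, 1.599, 0.021, 1.021, -0.113], TCP at [0.171, -0.601, 0.231] pointing down, gripper open.
Joint ranges: [-2.91, 2.91], [-0.3, 2.13], [-1.5, 1.42], [0.17, 2.43], [-1.26, 4.41], [0.16, 1.93], [-2.52, 2.52]. Speed limits (rad/s): [1.89, 1.89, 2.39, 2.39, 3.01, 3.01, 3.01].

### API

Orientations are given as [roll, pitch, yaw] about the fixed x, y, z axes, in that order (R = Rz(yaw) Ry(pitch) Rx(roll)).
In Python, from workcell import bot gives the robot as it stands.
- The arm moves only by the tool move_arm, never from a script. Its argument "series" is a list of rows, each a list of 3 entries, a list of its own where there are three numbers: the shift along the tool's x, y, z in cm, then the turn, a rotation vector about the tool's x, y, z in rad, then the opening in per cent of the stroke, from 0 (shut) to 100 (fully open). A call has 1 to 20 rows; each row is the pose to reach, as a shift and turn from the pose commanded when the call began, along the tool's axes at that moment; what a row does not reach only later rows make up. A row lasts 1/12 s, in which the tool goes at most 41.7 mm and 7.16 degrees, less where a joint would pass 70% of its speed; a pose out of reach is approached as far as the arm can. A call with a gripper value outside its range is refused whole. The fingers move at their own pace and stop on an object; "squeeze" is the grip in N (left out, the last holds). Time passes only in rows, so rows that repeat a pose let the fingers close. It gives the time, the measured TCP pose, the force, the opening and the grip force at its end, in the units of the state.
- bot.observe(): the state, without advancing time (a new reading comes with each control period).
- bot.grab_frame(name): name is "side" or "top" or "wrist"; returns (picture, depth): 420x560x3 uint8, red, green, blue; 420x560 float32, m along the optical axis (not along the pixel's ray), 0 where there is no reading.
- bot.camera_params(name): a dict with "fovy" (degrees; the focal length in pixels is half the picture's height over the tangent of half this angle, whatever the lens; pixels are square), "cx", "cy" (the principal point, pixels), "R" (3x3) and "t" (3): a world point X has camera coordinates R X + t; the wrist camera has in their place "tool_from_camera" (4x4, takes a point from camera to tool coordinates, whose origin is the TCP and whose axes are the flange's). Camera axes: x right, y down, z forward; pixel columns grow to the right and rows downward; lengths in m; the calibration is good to about 2 mm. The wrist camera is an equidistant fisheye: a pixel r from the principal point sees the ray r / f radians off the axis. A picture is of the moment at which its call begins: read the wrist's pose just before it. camera_params takes no time and is no camera call.
- bot.job_done(): hands the job in; it is judged then, once.
Trained networks look in the newest picture that a camera, given by its name, has taken for a name from the list of things; names that differ only in an ending like _2 or _b are one class to them, and where a whole thing is asked for, a point or a joint stands for the part that bears it (a point fixed in the world has none). Each returns a list of dicts, best first, with "conf" (0 to 1); they miss things now and then, are a little off and sometimes report something else, mostly with a low value. They report only what shows in the picture. A call takes as long as a camera call.
- bot.find_in(camera, thing): "bbox" ([left, top, right, bottom] in pixels, round what is visible of it).
- bot.trace(camera, thing): "mask" (420x560 bool, what is visible of it) and "bbox" ([left, top, right, bottom] in pixels, round what is visible of it).
The state is a dict: "clock": time; "qpos": joint angles; "qd": joint speeds; "joint_efforts": joint torques, N m; "position": TCP position; "tool_rot": TCP orientation; "force": force on the tool from outside, world axes, zero at the start; "moment": the same for the moment, N m; "grip_width": finger opening in m; "finger_force": force on a finger pad.
Only numpy, scipy, OpenCV 4.12 (cv2) and the standard library are available. Lean on these libraries where they do the work, as an engineer would, in place of code of your own. Each camera call takes 0.05 s, during which the arm holds its last target. There are 200 camera calls.

### The job

Pick up the utensil rail by its wooden bar, fit its keyhole plate down over the two screw heads on the wooden backboard, then slide it along its slots, away from the robot, until it is fully home and the red spring catch pops up behind it, and let go. Feel your way and be gentle: do not force the plate against the screws or the board (keep the push well under 40 N), and leave the other things on the worktop where they are.

Things in the scene. Friction and masses are not known exactly. Their poses are not given: they have to be found in the camera images.
- backboard: Light brown wooden backboard, 150 (x) x 210 (y) x 16 mm, fixed flat on the worktop. Origin at the centre of its underside; z up, top face at z = 16 mm; x is the direction in which the rail slides home, roughly away from the robot. A dark steel strip in its top carries two upright screws and, nearer the robot, a red spring catch. Wall cabinets hang 0.5 m above the worktop close behind: lift low.
- screws_nominal (a point): Nominal midpoint of the screws' feet, on the board's top at its x = y = 0. The screws stand at y = -55 and +55 mm of the board. Their strip is adjustable: both together stand, firmly, anywhere from 12 mm nearer to 12 mm further than this along the board's x; no listed pose tells where.
- heads_nominal (a point): The same midpoint at the height of the head tops, 12 mm above the board's top. Shanks are 6 mm thick; heads 12 mm wide, bevelled to 10 mm on top, their underside 7 mm above the board, so a seated plate has 2 mm of play upwards. A plate that rests on the heads stands 12 mm higher than one flat on the board.
- rail: Utensil rail, about 420 g, loose: blue metal keyhole plate 80 (x) x 150 (y) x 5 mm with a dark wooden bar along y on two 12 mm standoffs (y = -32, +32 mm) and a wire hook near each bar end. Origin at the centre of the plate's underside, z up; starts flat on the worktop, x within 0.5 rad of straight ahead. Flat on the board, its origin is 16 mm above the board's; pressed down it drags and will not slide.
- entry_mid (a point): Midpoint between the centres of the two round entry holes (15 mm wide, at y = -55 and +55 mm), at x = +10 mm of the rail, plate underside. The heads pass through when this is over the true midpoint of the screws, within about 1.5 mm, with the x axes of rail and board parallel.
- slot_end_mid (a point): Midpoint between the ends of the two slots, at x = -11 mm of the rail. The slots, 9 mm wide, run from the entry holes towards the rail's -x. From entry, an 18 mm slide along +x brings the shanks against these ends: a hard stop, rail origin then 8 mm ahead of the screws.
- bar (a point): Centre of the rail's wooden bar, 60 mm above the plate's underside at the rail's x = y = 0. The bar is 16 (x) x 140 (y) x 18 mm; grip it here across its 16 mm: 50 mm of bar is free between the standoffs.
- catch (a joint): Travel in m of the red catch: 0 fully up (its top 5 mm above the board), about 0.005 held down by the plate. 8 x 16 mm, centred 37.8 mm behind the screws at y = 0 and moves with them. 0.8 N starts it, 1.5 N holds it down. It springs up behind the plate's near edge only in the last 2 mm of the slide, and then locks the plate.
- tumbler: clear drinking glass, 81 mm wide, 91 mm tall, loose bystander; origin at its base
- salt_shaker: glass shaker with white cap, 38 mm wide, 87 mm tall, loose bystander; origin at its base
- lemon_b: lemon, about 71 x 53 x 51 mm, loose bystander
- spoon: steel spoon, 188 mm long, loose bystander lying behind the backboard
- scissors: blue-handled scissors, 199 mm long, loose bystander lying on the right

How it is judged:
On the way, in this order (a step that is already met when the one before it is completed fails the run):
1. the plate lies flat on the board with both screw heads through its entry holes, holding the catch down (z of rail in the frame of backboard between 0.014 and 0.019 m and y of rail in the frame of backboard between -0.006 and 0.006 m and angle between the x axis of rail and the x axis of backboard, either way round below 0.08 rad and angle between rail's own z axis and vertical below 0.06 rad and value of joint catch above 0.003 m), for 0.1 s.
2. the rail has been slid home and the catch has sprung up behind it (z of rail in the frame of backboard between 0.014 and 0.019 m and y of rail in the frame of backboard between -0.006 and 0.006 m and angle between the x axis of rail and the x axis of backboard, either way round below 0.08 rad and angle between rail's own z axis and vertical below 0.06 rad and value of joint catch below 0.001 m and x of rail in the frame of backboard above -0.007 m), for 0.1 s.
At the end, for the whole second after the job is handed in: The rail is at rest and let go, plate flat on the backboard (within 3 mm of its top face, square to it within 0.08 rad, centred sideways within 6 mm), slid forward to the end of its slots so that the red catch is fully up (within 1 mm) behind its near edge (all of step 2 and x of rail in the frame of backboard below 0.024 m and linear speed of rail below 0.02 m/s); the robot touches nothing.
It fails at once if the rail is pressed against the backboard, its screws or catch with more than 40 N (contact force between rail and backboard above 40 N).
It fails at once if a bystander is moved by more than 3 cm (distance of any of tumbler, salt_shaker, lemon_b, spoon, scissors from where it was at the start of the episode above 0.03 m).
It also fails if it takes over 64 s, if anything falls off the work surface, if the arm or the gripper's body presses on something with over 40 N, if the wrist force passes 120 N, or if a joint passes its speed limit or range.

## Working session

There is one attempt and no reset: what is moved stays moved. The work goes in short steps, Python scripts to look and compute and a tool call to move; the robot and the scene stay as the last step left them, time stands still between calls to the robot, and variables do not carry over. Pictures are saved under pics/ and viewed, at most 10 in all, crops included, and the job is handed in when it is done.

Besides the shell and the picture viewer there is one more tool, called after ">>>" as name(argument=value, ...) on one line, values as JSON. move_arm: Moves the arm, as the interface text tells. Its arguments: {"type":"object","properties":{"series":{"type":"array"},"squeeze":{"type":"number"}},"required":["series"]}

```bash
mkdir -p pics
cat > h.py <<'E'
import numpy as np, cv2
from workcell import bot
from scipy.spatial.transform import Rotation as Ro
def cam(n):
    c=bot.camera_params(n); f=210/np.tan(np.radians(c['fovy'])/2); return c,f
def pts(n,depth,mask):
    c,f=cam(n); v,u=np.nonzero(mask&(depth>0)); z=depth[v,u]
    P=np.c_[(u-c['cx'])/f*z,(v-c['cy'])/f*z,z]
    return (P-np.array(c['t']))@np.array(c['R']),u,v
def save(n,im): cv2.imwrite('pics/'+n+'.png',im[:,:,::-1])
E
python3 - <<'E'
from h import *
print(bot.observe())
for n in('top','side'):
    im,d=bot.grab_frame(n); save(n+'0',im); np.savez(n+'0.npz',im=im,d=d)
    print({k:np.round(v,3).tolist() for k,v in bot.camera_params(n).items()})
    for t in('backboard','rail','bar','tumbler','salt_shaker','lemon_b','spoon','scissors','catch'):
        r=bot.trace(n,t)
        for q in r[:2]:
            P,u,v=pts(n,d,q['mask']); print(n,t,round(q['conf'],2),q['bbox'],np.round(np.median(P,0),3),np.round(np.percentile(P,2,axis=0),3),np.round(np.percentile(P,98,axis=0),3))
print(bot.camera_params('wrist'))
E
```

```text
{'clock': 0.0, 'qpos': array([ 1.22281177,  0.52202862, -0.03632083,  1.59998009,  0.02121055,
        1.02111421, -0.11277907]), 'qd': array([-5.28602932e-04,  6.56004886e-05, -9.12563907e-04, -1.47619322e-04,
       -9.41758230e-04, -1.49158482e-03, -3.50119406e-04]), 'joint_efforts': array([ 1.57952130e-03, -9.27113342e+01,  1.98108561e+00, -3.69935560e+01,
        1.79339165e-02,  8.21678579e-03, -6.06264121e-05]), 'position': array([ 0.17125864, -0.60073442,  0.23072671]), 'tool_rot': array([-3.14045155e+00,  9.39786937e-05,  2.77794881e-01]), 'force': array([ 0.13110515, -0.35253683,  0.42198758]), 'moment': array([ 0.00218049, -0.01991175, -0.00520249]), 'finger_force': 0.0, 'grip_width': 0.08506262517739889}
{'fovy': 52.712, 'cx': 274.461, 'cy': 209.556, 'R': [[-0.029, -0.999, -0.02], [-0.982, 0.032, -0.186], [0.187, 0.014, -0.982]], 't': [0.011, 0.608, 1.338]}
top backboard 0.84 [282.0, 228.5, 344.6, 272.3] [ 0.474 -0.127  0.016] [ 0.404 -0.226  0.01 ] [ 0.547 -0.028  0.023]
top rail 0.65 [184.2, 232.2, 232.0, 263.6] [0.488 0.22  0.006] [ 0.451  0.15  -0.002] [0.535 0.298 0.
[... 2014 characters left out ...]
03] [ 0.729 -0.05   0.011]
side scissors 0.73 [334.6, 185.9, 359.2, 206.8] [ 0.52  -0.406  0.004] [ 0.482 -0.537 -0.003] [ 0.557 -0.361  0.009]
side scissors 0.31 [295.0, 210.2, 360.0, 248.8] [ 0.471 -0.098  0.014] [ 0.404 -0.218  0.002] [ 0.548 -0.018  0.018]
{'fovy': 65.70646984690485, 'cx': 279.210402829357, 'cy': 208.51688513365394, 'tool_from_camera': array([[-9.68302821e-04, -9.64458814e-01, -2.64231450e-01,
         6.70730467e-02],
       [ 9.99999357e-01, -7.78085245e-04, -8.24546156e-04,
        -1.47102239e-03],
       [ 5.89646215e-04, -2.64232079e-01,  9.64458947e-01,
        -1.42908205e-01],
       [ 0.00000000e+00,  0.00000000e+00,  0.00000000e+00,
         1.00000000e+00]])}
```

>>> move_arm(series=[[[42.2,-37.3,0],[0,0,-1.29],100],[[42.2,-37.3,0],[0,0,-1.29],100],[[42.2,-37.3,0],[0,0,-1.29],100],[[42.2,-37.3,0],[0,0,-1.29],100],[[42.2,-37.3,0],[0,0,-1.29],100],[[42.2,-37.3,0],[0,0,-1.29],100],[[42.2,-37.3,0],[0,0,-1.29],100],[[42.2,-37.3,0],[0,0,-1.29],100],[[42.2,-37.3,0],[0,0,-1.29],100],[[42.2,-37.3,0],[0,0,-1.29],100],[[42.2,-37.3,0],[0,0,-1.29],100],[[42.2,-37.3,0],[0,0,-1.29],100],[[42.2,-37.3,0],[0,0,-1.29],100],[[42.2,-37.3,0],[0,0,-1.29],100],[[42.2,-37.3,0],[0,0,-1.29],100],[[42.2,-37.3,0],[0,0,-1.29],100],[[42.2,-37.3,0],[0,0,-1.29],100],[[42.2,-37.3,0],[0,0,-1.29],100]])

```text
clock: 2.5
position: [0.4744, -0.1277, 0.2313]
tool_rot: [-3.141, 0.0, 1.566]
force: [0.0, -0.2, 0.5]
grip_width: 0.0851
finger_force: 0.0
```

```bash
cat >> h.py <<'E'
def wsnap(name):
    s=bot.observe(); im,d=bot.grab_frame('wrist')
    T=np.eye(4); T[:3,:3]=Ro.from_euler('xyz',s['tool_rot']).as_matrix(); T[:3,3]=s['position']
    save(name,im); np.savez(name+'.npz',im=im,d=d,T=T); return im,d,T
def wcam():
    return cam('wrist')
def rays(uv):   # unit z-depth rays in camera
    c,f=wcam(); q=np.asarray(uv,float)-[c['cx'],c['cy']]; r=np.hypot(*q.T)+1e-9
    return np.c_[q/r[:,None]*np.sin(r/f)[:,None],np.cos(r/f)]
def wray(uv,T):
    M=T@wcam()[0]['tool_from_camera']; D=rays(uv)@M[:3,:3].T; return M[:3,3],D
def onplane(uv,T,z):
    o,D=wray(uv,T); return o+D*((z-o[2])/D[:,2])[:,None]
def wpts(uv,d,T):
    c=rays(uv); uv=np.asarray(uv,int); z=d[uv[:,1],uv[:,0]]
    M=T@wcam()[0]['tool_from_camera']; return (c/c[:,2:]*z[:,None])@M[:3,:3].T+M[:3,3]
E
python3 - <<'E'
from h import *
im,d,T=wsnap('w1')
for t in('backboard','catch'):
    for q in bot.trace('wrist',t)[:2]:
        v,u=np.nonzero(q['mask']&(d>0)); P=wpts(np.c_[u,v],d,T); print(t,q['conf'],q['bbox'],np.median(P,0))
a=np.load('top0.npz')['im'][150:290,120:460]; save('top0c',cv2.resize(a,None,fx=2.3,fy=2.3,interpolation=2))
E
```

```text
backboard 0.83 [213.3, 85.5, 349.6, 268.3] [ 0.476187   -0.11612565  0.01630316]
catch 0.61 [245.8, 172.2, 250.2, 190.8] [ 0.43726928 -0.12300728  0.02132853]
```

View pics/w1.png

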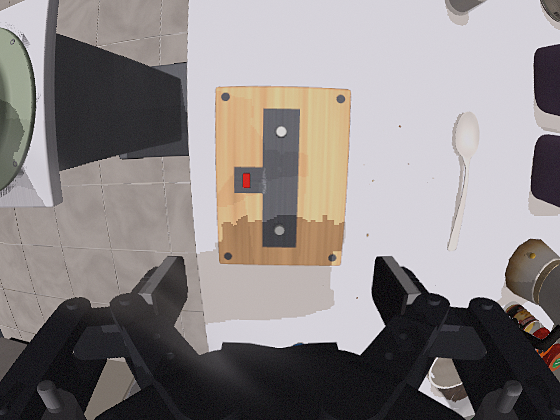

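View pics/top0c.png

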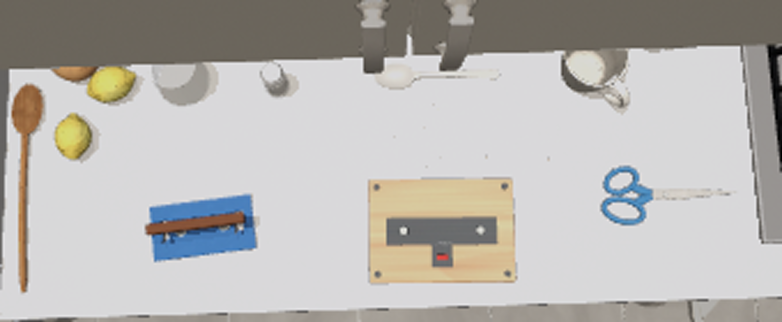

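>>> move_arm(series=[[[0,0,4],[0,0,0],100],[[0,0,8],[0,0,0],100],[[0,0,10],[0,0,0],100],[[0,0,10],[0,0,0],100],[[0,0,10],[0,0,0],100]])

```text
clock: 3.07
position: [0.4746, -0.1267, 0.1313]
tool_rot: [-3.14, -0.001, 1.568]
force: [0.5, -0.1, 0.9]
grip_width: 0.0854
finger_force: 0.0
```

Run:
```python
from h import *
im,d,T=wsnap('w2'); print(T[:3,3], bot.observe()['tool_rot'])
save('w2c',cv2.resize(im[100:320,180:400],None,fx=2.7,fy=2.7,interpolation=2))
for t in('backboard','catch'):
    for q in bot.trace('wrist',t)[:1]: print(t,q['conf'],q['bbox'])
```

```text
[ 0.47464802 -0.12668619  0.13131557] [3.14099943e+00 9.41601065e-05 1.56743639e+00]
backboard 0.85 [190.5, 72.3, 375.4, 310.4]
catch 0.5 [228.2, 192.6, 239.3, 216.1]
```

View pics/w2c.png

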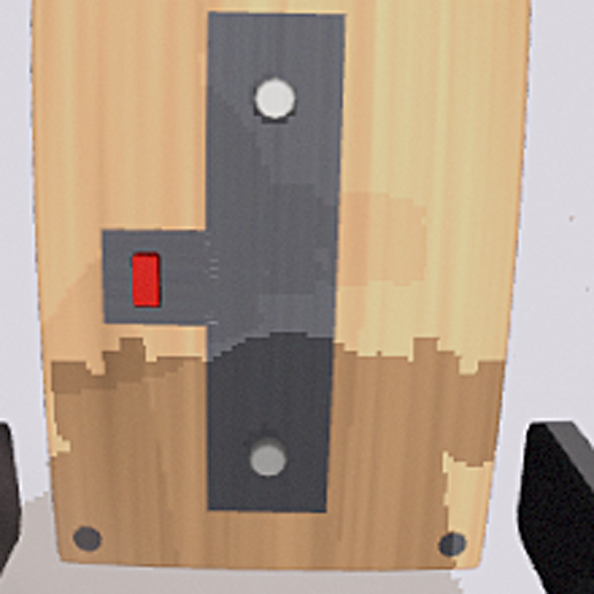

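```bash
cat >> h.py <<'E'
def head(im,u,v,r=11):
    g=im.astype(float).mean(2); v0,u0=int(v),int(u); p=g[v0-r:v0+r+1,u0-r:u0+r+1]
    w=np.clip(p-(np.median(p)+0.35*(np.percentile(p,97)-np.median(p))),0,0.3*(np.percentile(p,97)-np.median(p)))
    n,l,s,c=cv2.connectedComponentsWithStats((w>0).astype(np.uint8)); k=l[r,r]; w=w*(l==k)
    yy,xx=np.mgrid[-r:r+1,-r:r+1]; return np.array([u0+(w*xx).sum()/w.sum(),v0+(w*yy).sum()/w.sum()]),s[k]
def tri(obs):  # [(uv,T)]
    A=np.zeros((3,3));b=np.zeros(3)
    for uv,T in obs:
        o,D=wray([uv],T); D=D[0]; M=np.eye(3)-np.outer(D,D); A+=M; b+=M@o
    return np.linalg.solve(A,b)
E
python3 - <<'E'
from h import *
a,b=np.load('w1.npz'),np.load('w2.npz')
ca=bot.camera_params
S=[]
for p,q in(((281,131),(281.9,136.3)),((279,230),(279.3,270))):
    ua,sa=head(a['im'],*p,r=9); ub,sb=head(b['im'],*q)
    print(ua,sa,ub,sb,'tri',tri([(ua,a['T']),(ub,b['T'])]))
    pa,pb=onplane([ua],a['T'],.028)[0],onplane([ub],b['T'],.028)[0]; print(pa,pb, wpts([np.round(ub)],b['d'],b['T'])); S.append(pb)
v=S[0]-S[1]; print('mid',(S[0]+S[1])/2,'len',np.hypot(*v[:2]),'yaw',np.arctan2(-v[0],v[1]))
# red catch
for z in(a,b):
    im=z['im'].astype(int); m=(im[...,0]>120)&(im[...,1]<60)&(im[...,2]<60); m[:, :200]=0;m[:,320:]=0;m[320:]=0;m[:80]=0
    v,u=np.nonzero(m); print('catch',u.mean(),v.mean(),onplane([[u.mean(),v.mean()]],z['T'],.0205))
# board outline corners on z=.016
P=onplane([[191,72],[375,72]],b['T'],.016); print(P)
im=b['im'].astype(int); m=((im[...,0]-im[...,2])>35).astype(np.uint8); m[320:]=0
c=max(cv2.findContours(cv2.morphologyEx(m,cv2.MORPH_CLOSE,np.ones((35,35))),0,1)[0],key=cv2.contourArea)
W=onplane(c[:,0,:],b['T'],.016)[:,:2].astype(np.float32); r=cv2.minAreaRect(W*1000); print('board',r)
E
```

```text
[280.83231048 130.97462848] [ 4  4 11 11 81] [281.39021384 136.1236865 ] [  5   4  14  15 160] tri [ 0.47606374 -0.06918745  0.02934626]
[ 0.4760092  -0.06922782  0.028     ] [ 0.47612811 -0.06924281  0.028     ] [[ 0.47583553 -0.06915465  0.02784505]]
[279.05993073 230.15342192] [ 5  5 10  9 70] [278.78951984 270.11723425] [  5   5  13  12 120] tri [ 0.47359368 -0.17952404  0.0271946 ]
[ 0.47351619 -0.17924422  0.028     ] [ 0.4736791  -0.17913123  0.028     ] [[ 0.47386498 -0.17818421  0.02971339]]
mid [ 0.47490361 -0.12418702  0.028     ] len 0.10991571056257468 yaw -0.02228260914943051
catch 245.96938775510205 180.21428571428572 [[ 0.43716045 -0.12335836  0.0205    ]]
catch 233.47513812154696 203.5414364640884 [[ 0.43715198 -0.12336326  0.0205    ]]
[[ 0.40411437 -0.01547175  0.016     ]
 [ 0.5515455  -0.01564503  0.016     ]]
board ((490.9636535644531, -124.27070617675781), (208.1318817138672, 177.3708953857422), 88.66998291015625)
```

>>> move_arm(series=[[[34.8,1.3,0],[0,0,0],100],[[34.8,1.3,0],[0,0,0],100],[[34.8,1.3,0],[0,0,0],100],[[34.8,1.3,0],[0,0,0],100],[[34.8,1.3,0],[0,0,0],100],[[34.8,1.3,0],[0,0,0],100],[[34.8,1.3,0],[0,0,0],100],[[34.8,1.3,0],[0,0,0],100],[[34.8,1.3,0],[0,0,0],100],[[34.8,1.3,0],[0,0,0],100],[[34.8,1.3,0],[0,0,0],100],[[34.8,1.3,0],[0,0,0],100]])

```text
clock: 4.22
position: [0.4895, 0.2204, 0.1321]
tool_rot: [3.14, 0.0, 1.567]
force: [0.2, 0.0, 0.4]
grip_width: 0.0852
finger_force: 0.0
```

Run:
```python
from h import *
im,d,T=wsnap('w3'); print(T[:3,3], bot.observe()['tool_rot'])
save('w3c',cv2.resize(im[90:330,150:410],None,fx=2.5,fy=2.5,interpolation=2))
for t in('rail','bar'):
    for q in bot.trace('wrist',t)[:1]: print(t,q['conf'],q['bbox']); np.save('m_'+t,q['mask'])
```

```text
[0.48947899 0.2204039  0.13214337] [3.14060135e+00 3.30867666e-04 1.56608263e+00]
rail 0.61 [227.3, 106.5, 333.9, 307.0]
bar 0.8 [222.8, 106.5, 332.6, 307.9]
```

View pics/w3c.png

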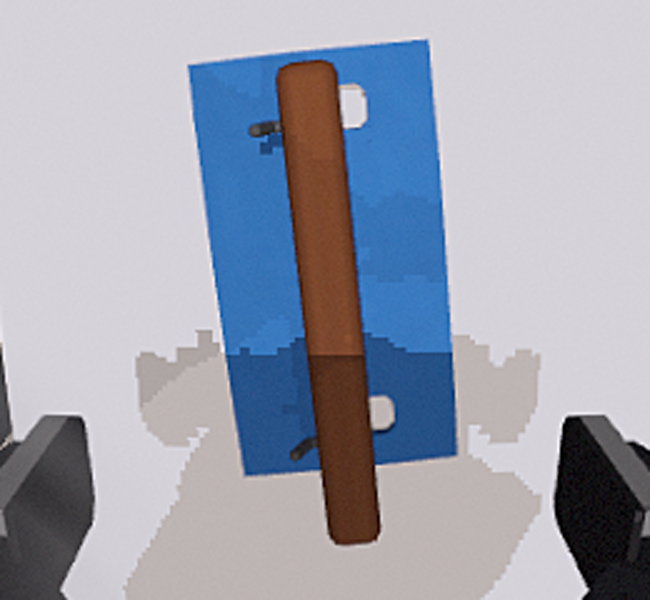

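```bash
cat >> h.py <<'E'
def railfit(z,zp=.005,zb=.069,win=(90,345,150,410)):
    im=z['im']; T=z['T']; hsv=cv2.cvtColor(im,cv2.COLOR_RGB2HSV)
    W=np.zeros(im.shape[:2],np.uint8); W[win[0]:win[1],win[2]:win[3]]=1
    blue=((hsv[...,0]>95)&(hsv[...,0]<125)&(hsv[...,1]>120)).astype(np.uint8)*W
    br=((hsv[...,0]<16)&(hsv[...,1]>110)&(hsv[...,2]>30)).astype(np.uint8)*W
    out={}
    for nm,m,h in(('plate',blue,zp),('bar',br,zb)):
        c=max(cv2.findContours(m,0,1)[0],key=cv2.contourArea)
        if nm=='plate': c=cv2.convexHull(np.vstack([k for k in cv2.findContours(m,0,1)[0] if cv2.contourArea(k)>60]))
        pts=onplane(c[:,0,:],T,h)[:,:2]
        hull=cv2.convexHull((pts*1000).astype(np.float32)); (cx,cy),s,a=cv2.minAreaRect(hull)
        b=cv2.boxPoints(((cx,cy),s,a)); e=[b[1]-b[0],b[2]-b[1]]; l=max(e,key=np.linalg.norm); l=l if l[1]>0 else -l
        out[nm]=(np.array([cx,cy])/1000,np.sort(s),np.arctan2(-l[0],l[1]))
        v,u=np.nonzero(cv2.erode(m,np.ones((5,5)))); P=wpts(np.c_[u,v],z['d'],T); out[nm+'_z']=np.median(P[:,2])
    return out
E
python3 - <<'E'
from h import *
for k,v in railfit(np.load('w3.npz')).items(): print(k,v)
E
```

```text
plate (array([0.49155984, 0.22412317]), array([ 79.6484375 , 149.55809021]), np.float32(0.097555876))
plate_z 0.005260532945447094
bar (array([0.49152316, 0.22506982]), array([ 15.08508396, 137.08634949]), np.float32(0.09887687))
bar_z 0.06913400161462621
```

>>> move_arm(series=[[[0.4,0.2,3],[0,0,-0.1],100],[[0.4,0.2,3],[0,0,-0.1],100],[[0.4,0.2,3],[0,0,-0.1],100],[[0.4,0.2,3],[0,0,-0.1],100]])

```text
clock: 4.7
position: [0.4911, 0.2249, 0.102]
tool_rot: [-3.141, 0.0, 1.664]
force: [-0.5, 0.2, -0.3]
grip_width: 0.0854
finger_force: 0.0
```

Run:
```python
from h import *
im,d,T=wsnap('w4'); print(T[:3,3], bot.observe()['tool_rot'])
for k,v in railfit(np.load('w4.npz')).items(): print(k,v)
# height of bar by parallax: shift zb until bar centres x,y agree
for zb in(.064,.069,.074): print(zb,[railfit(np.load(n),zb=zb)['bar'][0].round(4) for n in('w3.npz','w4.npz')],[railfit(np.load(n),zb=zb)['bar'][1] for n in('w3.npz','w4.npz')])
```

```text
[0.49107987 0.22494994 0.10201353] [ 3.14095736e+00 -1.53497697e-04  1.66493290e+00]
plate (array([0.49162952, 0.22427817]), array([ 79.68264008, 149.58082581]), np.float32(0.0975238))
plate_z 0.005280041467651403
bar (array([0.49142017, 0.22533989]), array([ 15.07408714, 136.61579895]), np.float32(0.099786535))
bar_z 0.06909305020525627
0.064 [array([0.4917, 0.2235]), array([0.4916, 0.2234])] [array([ 15.45100117, 140.40332031]), array([ 15.50252438, 140.49868774])]
0.069 [array([0.4917, 0.2251]), array([0.4914, 0.2253])] [array([ 15.08492088, 137.07678223]), array([ 15.07408714, 136.61579895])]
0.074 [array([0.4916, 0.2266]), array([0.4912, 0.2273])] [array([ 14.71886921, 133.75027466]), array([ 14.64564514, 132.7328949 ])]
```

>>> move_arm(series=[[[0,0.05,3],[0,0,0],100],[[0,0.05,5],[0,0,0],100],[[0,0.05,6.3],[0,0,0],100],[[0,0.05,6.3],[0,0,0],100],[[0,0.05,6.3],[0,0,0],10],[[0,0.05,6.3],[0,0,0],0],[[0,0.05,6.3],[0,0,0],0],[[0,0.05,6.3],[0,0,0],0],[[0,0.05,6.3],[0,0,0],0],[[0,0.05,6.3],[0,0,0],0],[[0,0.05,6.3],[0,0,0],0],[[0,0.05,6.3],[0,0,0],0]], squeeze=60)

```text
clock: 5.75
position: [0.4917, 0.2254, 0.0389]
tool_rot: [3.141, 0.0, 1.668]
force: [-1.6, -1.1, 9.3]
grip_width: 0.0147
finger_force: 59.0
```

>>> move_arm(series=[[[0,0,-1],[0,0,0],0],[[0,0,-3],[0,0,0],0],[[0,0,-6],[0,0,0],0],[[0,0,-7],[0,0,0],0],[[0,0,-7],[0,0,0],0],[[0,0,-7],[0,0,0],0],[[0,0,-7],[0,0,0],0]])

```text
clock: 6.33
position: [0.491, 0.2249, 0.1073]
tool_rot: [-3.14, 0.001, 1.668]
force: [-1.0, -1.0, -3.7]
grip_width: 0.0152
finger_force: 59.4
```

Run:
```python
from h import *
im,d,T=wsnap('w5'); print(T[:3,3], {k:v for k,v in bot.observe().items() if k in('tool_rot','force','moment','grip_width')})
h=T[2,3]-.0389
for k,v in railfit(np.load('w5.npz'),zp=.005+h,zb=.069+h,win=(60,345,130,440)).items(): print(k,v)
```

```text
[0.49098662 0.22491181 0.10727064] {'tool_rot': array([-3.13985076e+00,  6.46824168e-04,  1.66781962e+00]), 'force': array([-0.2710746 , -0.89038612, -3.98805776]), 'moment': array([-0.0334416 ,  0.02741314,  0.01663656]), 'grip_width': 0.015177246395968692}
plate (array([0.49086127, 0.22375455]), array([ 79.85583496, 149.49967957]), np.float32(0.09489937))
plate_z 0.07357239084044881
bar (array([0.4888551 , 0.24702509]), array([15.36503792, 91.84243011]), np.float32(0.09481574))
bar_z 0.1373626176170864
```

View pics/w5.png

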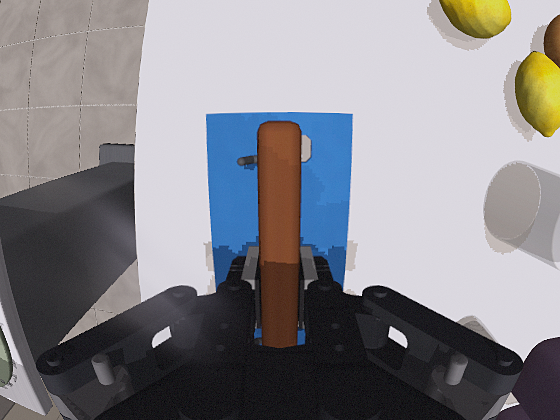

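>>> move_arm(series=[[[-1,-0.2,0],[0,0,0.005],0],[[-3,-0.5,0],[0,0,0.01],0],[[-6,-1.1,0],[0,0,0.02],0],[[-9.5,-1.7,0],[0,0,0.035],0],[[-13,-2.3,0],[0,0,0.05],0],[[-16.5,-2.9,0],[0,0,0.06],0],[[-20,-3.5,0],[0,0,0.07],0],[[-23.5,-4.1,0],[0,0,0.08],0],[[-27,-4.7,0],[0,0,0.095],0],[[-30,-5.2,0],[0,0,0.105],0],[[-32.5,-5.7,0.3],[0,0,0.112],0],[[-34,-5.9,0.8],[0,0,0.117],0],[[-34.4,-5.95,1.5],[0,0,0.1175],0],[[-34.4,-5.95,2.2],[0,0,0.1175],0],[[-34.4,-5.95,2.2],[0,0,0.1175],0],[[-34.4,-5.95,2.2],[0,0,0.1175],0],[[-34.4,-5.95,2.2],[0,0,0.1175],0]])

```text
clock: 7.8
position: [0.4658, -0.1214, 0.0863]
tool_rot: [-3.141, -0.001, 1.552]
force: [-0.2, -0.7, -3.7]
grip_width: 0.0149
finger_force: 59.3
```

Run:
```python
from h import *
im,d,T=wsnap('w6'); s=bot.observe(); print(T[:3,3], {k:v for k,v in s.items() if k in('clock','tool_rot','force','moment','grip_width')})
h=T[2,3]-.0389
print(railfit(np.load('w6.npz'),zp=.005+h,zb=.069+h,win=(60,345,130,440))['plate'])
R=T[:3,:3]; print('to go, cm in tool axes',R.T@(np.array([.4652,-.1229,.0669])-T[:3,3])*100,'yaw',1.5505-s['tool_rot'][2])
im,d=bot.grab_frame('side'); save('side6',cv2.resize(im[170:320,250:400],None,fx=4,fy=4,interpolation=2))
```

```text
[ 0.46577681 -0.12140471  0.08628276] {'clock': 7.85, 'tool_rot': array([ 3.14142964e+00, -2.70406117e-04,  1.55204679e+00]), 'force': array([-0.90757054,  0.47311795, -4.02232362]), 'moment': array([ 0.00715091,  0.03284419, -0.00776836]), 'grip_width': 0.01511108617719109}
(array([ 0.46538864, -0.12236694]), array([ 79.81918335, 149.69944763]), np.float32(-0.01920388))
to go, cm in tool axes [-0.15156992 -0.05464195  1.93820514] yaw -0.0015467879851416289
```

View pics/w6.png

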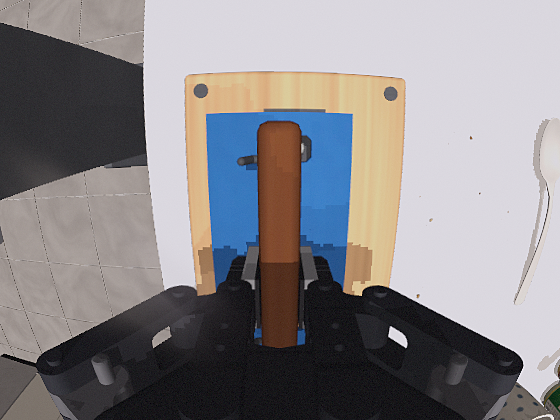

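>>> move_arm(series=[[[-0.16,-0.05,0.6],[0,0,0.003],0],[[-0.16,-0.05,1.2],[0,0,0.003],0],[[-0.16,-0.05,1.7],[0,0,0.003],0],[[-0.16,-0.05,1.7],[0,0,0.003],0],[[-0.16,-0.05,1.7],[0,0,0.003],0],[[-0.16,-0.05,1.7],[0,0,0.003],0]])

```text
clock: 8.4
position: [0.4651, -0.1243, 0.0693]
tool_rot: [-3.141, -0.0, 1.547]
force: [-0.3, -0.6, -3.3]
grip_width: 0.015
finger_force: 59.3
```

Run:
```python
from h import *
im,d,T=wsnap('w7'); s=bot.observe(); print(T[:3,3], {k:v for k,v in s.items() if k in('clock','tool_rot','force','moment','grip_width')})
h=T[2,3]-.0389
f=railfit(np.load('w7.npz'),zp=.005+h,zb=.069+h,win=(60,345,130,440))['plate']; print(f)
R=T[:3,:3]; print('to go cm',R.T@np.r_[np.array([.4649,-.1240])-f[0],0]*100,'yaw',-.0223-f[2])
```

```text
[ 0.46507043 -0.1242861   0.06926497] {'clock': 8.45, 'tool_rot': array([ 3.14147370e+00, -7.39197273e-05,  1.54725520e+00]), 'force': array([-0.2441865 , -0.07757948, -3.91389874]), 'moment': array([ 0.02027943,  0.02546165, -0.0047962 ]), 'grip_width': 0.015027567729573768}
(array([ 0.464724  , -0.12530695]), array([ 79.83298492, 149.6895752 ]), np.float32(-0.024587044))
to go cm [1.31071553e-01 1.45287532e-02 1.05284177e-05] yaw 0.0022870451
```

```bash
cat >> h.py <<'E'
def avg(n=8):
    F=[];Q=[];W=[]
    for i in range(n):
        im,d,T=wsnap('tmp'); h=T[2,3]-.0389; f=railfit(dict(im=im,d=d,T=T),zp=.005+h,zb=.069+h,win=(60,345,130,440))['plate']
        s=bot.observe(); F.append(np.r_[f[0],f[2]]); Q.append(np.r_[s['position'],s['tool_rot'][2]]); W.append(np.r_[s['force'],s['moment']])
    print('rail',np.mean(F,0).round(5),np.std(F,0).round(5)); print('tcp',np.mean(Q,0).round(5),np.std(Q,0).round(5)); print('wrench',np.mean(W,0).round(3))
    e=np.array([.4649,-.1240,-.0223])-np.mean(F,0); print('to go: tool x %.3f y %.3f cm, turn z %.4f'%(e[1]*100,e[0]*100,-e[2]), 'clock',bot.observe()['clock'])
E
python3 -c "
from h import *
avg()"
```

```text
rail [ 0.46479 -0.12539 -0.02482] [5.0e-05 3.0e-05 2.4e-04]
tcp [ 0.46513 -0.12438  0.06943  1.54721] [3.e-05 1.e-05 4.e-05 3.e-05]
wrench [-9.900e-02 -6.800e-02 -3.765e+00 -4.000e-03 -2.000e-03 -3.000e-03]
to go: tool x 0.139 y 0.011 cm, turn z -0.0025 clock 8.85
```

>>> move_arm(series=[[[0.14,0.01,0],[0,0,-0.0025],0],[[0.14,0.01,0],[0,0,-0.0025],0],[[0.14,0.01,0],[0,0,-0.0025],0],[[0.14,0.01,0.1],[0,0,-0.0025],0],[[0.14,0.01,0.2],[0,0,-0.0025],0],[[0.14,0.01,0.3],[0,0,-0.0025],0],[[0.14,0.01,0.35],[0,0,-0.0025],0],[[0.14,0.01,0.4],[0,0,-0.0025],0],[[0.14,0.01,0.4],[0,0,-0.0025],0]])

```text
clock: 9.6
position: [0.4651, -0.1229, 0.0652]
tool_rot: [-3.141, -0.0, 1.55]
force: [-0.6, -0.4, -4.0]
grip_width: 0.0154
finger_force: 59.3
```

```bash
python3 -c "
from h import *
avg(3)"
```

```text
rail [ 0.46478 -0.12395 -0.02238] [4.0e-05 1.0e-05 3.6e-04]
tcp [ 0.46515 -0.12295  0.06527  1.54978] [2.e-05 1.e-05 3.e-05 5.e-05]
wrench [-0.04  -0.018 -3.761  0.029 -0.004  0.014]
to go: tool x -0.005 y 0.012 cm, turn z -0.0001 clock 9.75
```

>>> move_arm(series=[[[0,0.01,0.1],[0,0,0],0],[[0,0.01,0.2],[0,0,0],0],[[0,0.01,0.3],[0,0,0],0],[[0,0.01,0.3],[0,0,0],0],[[0,0.01,0.3],[0,0,0],0]])

```text
clock: 10.17
position: [0.4652, -0.1229, 0.0622]
tool_rot: [-3.141, -0.0, 1.55]
force: [0.6, -0.1, -3.4]
grip_width: 0.0151
finger_force: 59.3
```

Heads are passing through. On down.

>>> move_arm(series=[[[0,0,0.1],[0,0,0],0],[[0,0,0.2],[0,0,0],0],[[0,0,0.3],[0,0,0],0],[[0,0,0.4],[0,0,0],0],[[0,0,0.5],[0,0,0],0],[[0,0,0.6],[0,0,0],0],[[0,0,0.6],[0,0,0],0],[[0,0,0.6],[0,0,0],0]])

```text
clock: 10.83
position: [0.4653, -0.123, 0.0563]
tool_rot: [-3.142, -0.0, 1.55]
force: [-0.0, -1.0, -2.9]
grip_width: 0.015
finger_force: 59.6
```

>>> move_arm(series=[[[0,0,0.04],[0,0,0],0],[[0,0,0.08],[0,0,0],0],[[0,0,0.08],[0,0,0],0],[[0,0,0.08],[0,0,0],0]])

```text
clock: 11.17
position: [0.4653, -0.123, 0.0555]
tool_rot: [-3.142, 0.0, 1.55]
force: [0.6, 0.0, -2.4]
grip_width: 0.0155
finger_force: 59.6
```

>>> move_arm(series=[[[0,0.1,0],[0,0,0],0],[[0,0.2,0],[0,0,0],0],[[0,0.3,0],[0,0,0],0],[[0,0.4,0],[0,0,0],0],[[0,0.5,0],[0,0,0],0],[[0,0.6,0],[0,0,0],0],[[0,0.6,0],[0,0,0],0],[[0,0.6,0],[0,0,0],0]])

```text
clock: 11.83
position: [0.4715, -0.1231, 0.0555]
tool_rot: [3.141, -0.0, 1.55]
force: [0.2, -0.1, -3.5]
grip_width: 0.0154
finger_force: 59.6
```

>>> move_arm(series=[[[0,0.1,0],[0,0,0],0],[[0,0.2,0],[0,0,0],0],[[0,0.3,0],[0,0,0],0],[[0,0.4,0],[0,0,0],0],[[0,0.5,0],[0,0,0],0],[[0,0.6,0],[0,0,0],0],[[0,0.7,0],[0,0,0],0],[[0,0.8,0],[0,0,0],0],[[0,0.9,0],[0,0,0],0],[[0,0.95,0],[0,0,0],0],[[0,0.95,0],[0,0,0],0],[[0,0.95,0],[0,0,0],0]])

```text
clock: 12.83
position: [0.4809, -0.1233, 0.0555]
tool_rot: [3.141, -0.0, 1.55]
force: [0.1, -0.0, -2.6]
grip_width: 0.015
finger_force: 59.6
```

>>> move_arm(series=[[[0,0.05,0],[0,0,0],0],[[0,0.1,0],[0,0,0],0],[[0,0.14,0],[0,0,0],0],[[0,0.18,0],[0,0,0],0],[[0,0.22,0],[0,0,0],0],[[0,0.22,0],[0,0,0],0]])

```text
clock: 13.33
position: [0.483, -0.1233, 0.0555]
tool_rot: [-3.142, -0.0, 1.55]
force: [-1.1, 0.3, -3.9]
grip_width: 0.0152
finger_force: 59.4
```

>>> move_arm(series=[[[0,0.03,0],[0,0,0],0],[[0,0.06,0],[0,0,0],0],[[0,0.06,0],[0,0,0],0],[[0,0.06,0],[0,0,0],0]])

```text
clock: 13.67
position: [0.4834, -0.1234, 0.0555]
tool_rot: [-3.141, -0.0, 1.55]
force: [-0.8, -0.3, -3.8]
grip_width: 0.0151
finger_force: 59.4
```

Run:
```python
from h import *
avg(3)
im,d=bot.grab_frame('wrist'); save('w8',cv2.resize(im[60:340,150:400],None,fx=2.1,fy=2.1,interpolation=2))
for n in('wrist',):
    for q in bot.find_in(n,'catch')[:2]: print(n,q)
```

```text
rail [ 0.48292 -0.1244  -0.02543] [1.e-05 1.e-05 7.e-04]
tcp [ 0.48345 -0.12337  0.05547  1.54967] [1.e-05 1.e-05 1.e-05 2.e-05]
wrench [-0.575  0.32  -4.304  0.033  0.251 -0.039]
to go: tool x 0.040 y -1.802 cm, turn z -0.0031 clock 13.8167
wrist {'bbox': [193.1, 226.2, 209.7, 256.3], 'conf': 0.78}
```

View pics/w8.png

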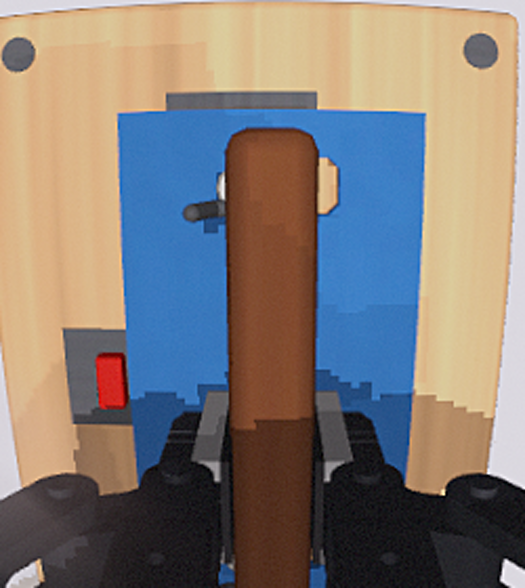

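>>> move_arm(series=[[[0,0,0.05],[0,0,0],0],[[0,0,0.05],[0,0,0],0],[[0,0,0.05],[0,0,0],20],[[0,0,0.05],[0,0,0],40],[[0,0,0.05],[0,0,0],60],[[0,0,0.05],[0,0,0],60],[[0,0,0.05],[0,0,0],60],[[0,0,0.05],[0,0,0],60],[[0,0,0.05],[0,0,0],60],[[0,0,-1],[0,0,0],60],[[0,0,-3],[0,0,0],60],[[0,0,-6],[0,0,0],60],[[0,0,-8],[0,0,0],60],[[0,0,-8],[0,0,0],60],[[0,0,-8],[0,0,0],60]], squeeze=20)

```text
clock: 15.17
position: [0.4841, -0.1236, 0.137]
tool_rot: [3.139, 0.001, 1.549]
force: [0.4, -0.2, -0.5]
grip_width: 0.0514
finger_force: 0.0
```

Run:
```python
from h import *
im,d,T=wsnap('w9'); z=np.load('w9.npz')
for k,v in railfit(z,zp=.021,zb=.085,win=(60,320,150,410)).items(): print(k,v)
a=im.astype(int); m=((a[...,0]>120)&(a[...,1]<60)&(a[...,2]<60)); m[:,320:]=0; m[320:]=0
v,u=np.nonzero(m); print('catch',u.mean(),v.mean(),m.sum()); print(np.median(wpts(np.c_[u,v],d,T),0)); print(bot.observe()['force'])
save('w9c',cv2.resize(im[60:340,150:400],None,fx=2.1,fy=2.1,interpolation=2))
```

```text
plate (array([ 0.48272519, -0.12478338]), array([ 79.85245514, 150.08584595]), np.float32(-0.02358488))
plate_z 0.021298384765022327
bar (array([ 0.48761673, -0.12399255]), array([ 94.1080246 , 135.03765869]), np.float32(-0.18495227))
bar_z 0.0850647338595049
catch 222.99382716049382 206.39506172839506 162
[ 0.43752067 -0.12293131  0.02136089]
[ 0.0284826  -0.51134505  0.20759613]
```

View pics/w9c.png

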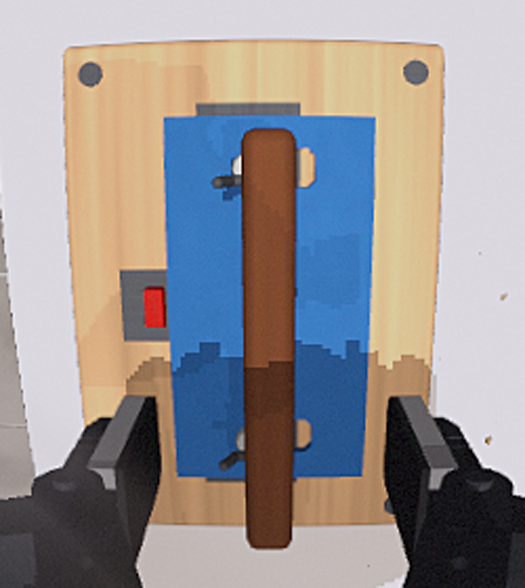

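The rail lies flat and released. The red catch, at crop (153,307), stands up clear of the plate's near edge at z = 0.0213, about 5 mm above the board.

```bash
python3 -c "
from workcell import bot
print(bot.job_done())"
```

```text
the job is handed in; nothing more can be done
None
```

The rail is fitted over both screws and slid fully home with the red catch up behind it; I let go and handed the job in at about 15 s (the hand-in call returned no verdict), with only light contact forces (wrist reading under 10 N) and no other object touched.

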